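Refit the tray on a dial scale and hold it down to the stop

TASK

The packing bench's dial scale has come back from cleaning with its tray off. First push the bare weighing head down to its stop and let it spring right back up, to be sure it moves freely; then lower the tray onto the head without dropping it, square with the scale case, moving it about until its socket drops over the pin and it sits level, and press it all the way down to the stop. Finish still holding it pressed down there, and leave the other things on the bench where they are.

Things in the scene. Friction and masses are not known exactly. Their poses are not given: they have to be found in the camera images.
- scale: dial portion scale fixed to the bench: white case 140 (x) x 170 (y) mm on a grey base 170 x 180 mm, case top 150 mm above the bench, round dials on its -x and +x faces. Origin on the bench under its middle, z up, on the axis of the weighing stem.
- stem (a joint): travel of the scale's spring-loaded weighing head: 0 up at rest, grows as it is pressed, 0.015 m at its stop. Bare, it starts to move at about 4.5 N and reaches the stop at about 14 N (650 N/m); with the tray on, 0.5 to 2 N is enough to start it and about 11 N to reach the stop.
- head (a point): middle of the weighing head, at the foot of its pin, 184 mm above the bench at rest; moves down with the head. A round hub, 52 mm diameter, from which four flat aluminium arms, 24 mm wide, run out along the diagonals of the scale to 82 mm from the axis; hub and arms are level on top.
- pin_tip (a point): top of the steel locating pin that stands upright in the middle of the weighing head and moves with it; 196 mm above the bench at rest. Pin 12 mm diameter and 12 mm high, its top 4 mm tapered to 7 mm.
- tray: the scale's loose tray, 280 to 400 g, grey metal, 150 x 150 mm, lying right way up on the bench on four rubber feet, x and y along its sides, z up. Origin at the centre of its underside, level with the feet. Upright rim all round, 8 mm thick, top 39 mm above the origin, middle of its wall 71 mm from the centre. Seated (any quarter turn), its origin is 12 mm below pin_tip; stuck on the tip, level with it.
- tray_floor (a point): middle of the tray's floor, 17 mm above the tray's origin; pressed here the tray stays level. The floor is 3 mm thick. Beneath: a black boss 36 mm square, 14 mm high, with a 16 mm socket open below for the pin, and feet 14 mm high, 16 mm diameter, at x, y = +-48 mm, which sit on the head's arms.
- bottle_a: oil bottle, yellow with green cap, 74 mm diameter, 250 mm high; origin at its base. Leave alone.
- bottle_b: second oil bottle, same as the first; origin at its base. Leave alone.
- label_roll: roll of white labels lying flat, 84 mm diameter, 50 mm high; origin at its base. Leave alone.
- tape_gun: red tape gun lying flat, about 210 x 90 mm, 54 mm high; origin at its base. Leave alone.
- marker: marker pen, black and red, 130 mm long along its x, 19 mm wide, 16 mm high; origin at its base. Leave alone.
- knife: yellow and black carton knife lying flat, 150 mm long along its x, 28 mm wide, 16 mm high; origin at its base. Leave alone.
Mind the look-alikes: they are no part of the job. Several things look just like the scale: the one meant starts farthest from the robot's base. Of the things that look like the tray, the larger one is meant.

How it is judged:
On the way, in this order (a step that is already met when the one before it is completed fails the run):
1. the bare weighing head is pushed down to its stop, the tray still off (value of joint stem above 0.0135 m and horizontal distance between tray and pin_tip above 0.13 m), for 0.05 s.
2. the bare head has come back up (value of joint stem below 0.002 m and horizontal distance between tray and pin_tip above 0.13 m), for 0.1 s.
3. the tray has dropped over the pin and sits level and square on the head (z of tray in the frame of pin_tip below -0.0095 m and horizontal distance between tray and pin_tip below 0.004 m and angle between tray's own z axis and vertical below 0.05 rad and (angle between the x axis of tray and the x axis of scale, either way round below 0.14 rad or angle between the x axis of tray and the y axis of scale, either way round below 0.14 rad)), for 0.2 s.
At the end, for the whole second after the job is handed in: The tray is seated over the pin (origin at least 9.5 mm below the pin's tip, within 4 mm of its axis), level within 0.05 rad, square with the case within 0.14 rad (any quarter turn), and the gripper's fingers hold it down, still, with more than 3 N and the head within 1.5 mm of its stop (all of step 3 and value of joint stem above 0.0135 m and contact force between the fingers and tray above 3 N and linear speed of tray below 0.02 m/s); the arm keeps its last pose, push and grip.
It fails at once if an oil bottle is pushed more than 30 mm or tipped over (distance of any of bottle_a, bottle_b from where it was at the start of the episode above 0.03 m or angle between any of bottle_a, bottle_b's own z axis and vertical above 0.35 rad).
It fails at once if the label roll or the tape gun is pushed more than 30 mm or tipped over (distance of any of label_roll, tape_gun from where it was at the start of the episode above 0.03 m or angle between any of label_roll, tape_gun's own z axis and vertical above 0.35 rad).
It fails at once if the marker or the knife is pushed more than 30 mm or tipped over (distance of any of marker, knife from where it was at the start of the episode above 0.03 m or angle between any of marker, knife's own z axis and vertical above 0.35 rad).
It fails at once if the tray is let fall onto the scale (horizontal distance between tray and pin_tip below 0.06 m and linear speed of tray above 0.65 m/s and contact force between the fingers and tray below 0.5 N).
It also fails if it takes over 64 s, if anything falls off the work surface, if the arm or the gripper's body presses on something with over 40 N, if the wrist force passes 120 N, or if a joint passes its speed limit or range.

ROBOT

A 6-joint arm with a two-finger parallel gripper is mounted at the origin on the work surface. World frame = base frame: x ahead of the robot, y to its left, z up, the work surface at z = 0. Lengths are in m, angles in rad, forces in N, time in s.
With the tool pointing down it reaches from about 0.325 to 0.925 m from the base axis. Payload 3.1 kg.
Tool frame: the origin (TCP) lies on the mounting face of the last link; the fingertips stand 173 mm ahead of it and the grasp point (between the pads) lies 155 mm ahead of it; z points along the fingers, y is the direction in which the jaws open and shut (so a half turn about z gives the same grasp; the last joint's range is limited). The gripper opens to 85 mm and grips with 20 to 120 N. Pads are 22 mm wide; open, the fingers measure 114 mm over their backs; the gripper's body (76 mm by 85 mm) begins 54 mm behind the grasp point. The pads swing forward as they close: fully open they stand 13 mm farther back than shut.
Start: joints at [-1.386, 0.217, 1.613, -0, 1.311, -0.112], TCP at [0.183, -0.598, 0.405] pointing down, gripper open.
Joint ranges: [-2.75, 2.75], [-0.78, 2.1], [0.31, 2.55], [-1.13, 4.27], [0.13, 2.63], [-2.58, 2.58]. Speed limits (rad/s): [2.79, 2.79, 3.14, 3.14, 3.14, 3.14].

INTERFACE

Orientations are given as a unit quaternion [x, y, z, w].
In Python, from rig import manip, claw, solver, status, vision, order gives the robot as it stands. Calls block until the motion is done:
- manip.move_ptp(position, orientation): joint-space move of the TCP to a pose.
- manip.line_to(position, orientation=None, velocity=0.15): straight line of the TCP; orientation=None keeps the orientation; velocity is the mean speed in m/s.
- manip.goto_joints(angles): joint-space move.
- claw.gripper_to(opening, squeeze=None): finger opening in m; squeeze is the grip in N (None keeps the last); returns when the fingers have stopped.
- manip.dwell(seconds).
- solver.ik(position, orientation): joint angles nearest the present ones, or None.
- status.state(): the state.
- vision.grab_frame(name): name is "side" or "top"; returns (picture, depth): 384x512x3 uint8, blue, green, red; 384x512 float32, m along the optical axis (not along the pixel's ray), 0 where there is no reading.
- vision.calibration(name): a dict with "camera_matrix" (3x3 intrinsics, pixels), "pose" (4x4, takes a point from camera to world coordinates). Camera axes: x right, y up, looking along -z (the intrinsics and any distortion apply to the point x, -y, -z); pixel columns grow to the right and rows downward; lengths in m; the calibration is good to about 2 mm. A picture is of the moment at which its call begins. calibration takes no time and is no camera call.
A pose or a line that the arm cannot do raises manip.PlanningError and nothing moves.
- order.sign_off(): hands the job in, once; it reports no verdict.
The state is a dict: "time": time; "joint_positions": joint angles; "qvel": joint speeds; "effort": joint torques, N m; "tcp_pos": TCP position; "orientation": TCP orientation; "force": force on the tool from outside, world axes, zero at the start; "torque": the same for the moment, N m; "grip_width": finger opening in m.
Only numpy, scipy, OpenCV 4.12 (cv2) and the standard library are available. Lean on these libraries where they do the work, as an engineer would, in place of code of your own. Each camera call takes 0.05 s, during which the arm holds its last target.

## Working session

There is one attempt and no reset: what is moved stays moved. The work goes in short steps, each a Python script; the robot and the scene stay as the last script left them, time stands still between calls to the robot, and variables do not carry over. Pictures are saved under pics/ and viewed, and the job is handed in when it is done.

```bash
ls; mkdir -p pics
python3 - <<'E'
from rig import manip, claw, solver, status, vision, order
import cv2,numpy as np
np.set_printoptions(precision=4,suppress=True)
for n in("side","top"):
    p,d=vision.grab_frame(n); cv2.imwrite(f"pics/{n}0.png",p); np.save(f"pics/{n}0.npy",d)
    c=vision.calibration(n); print(n,np.array(c["camera_matrix"]),np.array(c["pose"]),c.keys())
s=status.state();print(s)
E
```

```text
pics
side [[381.2717   0.     252.7434]
 [  0.     381.2717 193.4215]
 [  0.       0.       1.    ]] [[-0.8412  0.4188 -0.3421  0.0598]
 [-0.5408 -0.6517  0.5319  0.7045]
 [-0.0002  0.6324  0.7746  1.1864]
 [ 0.      0.      0.      1.    ]] dict_keys(['camera_matrix', 'pose'])
top [[484.3757   0.     245.7535]
 [  0.     484.3757 189.7023]
 [  0.       0.       1.    ]] [[ 0.0072  0.9953 -0.0963  0.4032]
 [-0.9999  0.0081  0.0089  0.0108]
 [ 0.0097  0.0962  0.9953  1.4524]
 [ 0.      0.      0.      1.    ]] dict_keys(['camera_matrix', 'pose'])
{'time': 0.1, 'joint_positions': array([-1.3862,  0.2177,  1.6148,  0.    ,  1.3113, -0.1122]), 'qvel': array([-0.0014, -0.0023, -0.0059,  0.0007,  0.0003,  0.0006]), 'effort': array([ -0.0006, -39.8074, -30.4971,  -0.0002,   0.0042,  -0.    ]), 'tcp_pos': array([ 0.1828, -0.5973,  0.4035]), 'orientation': array([ 0.989 ,  0.1479, -0.    , -0.0011]), 'force': array([0.18  , 1.0422, 0.8709]), 'torque': array([ 0.0464, -0.0197, -0.0326]), 'grip_width': 0.08538870217806718}
```

View pics/side0.png

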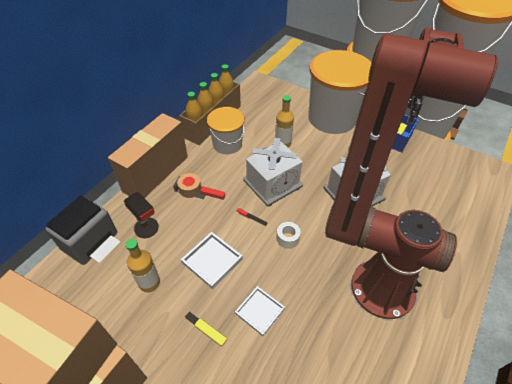

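View pics/top0.png

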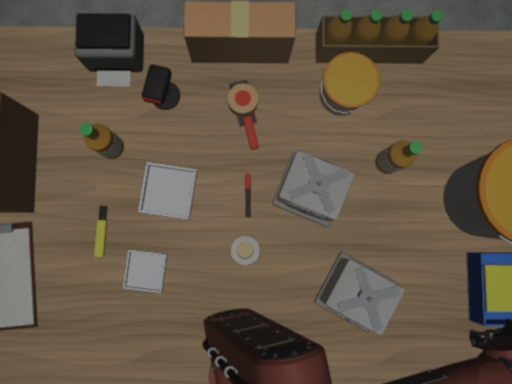

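Target scale is at top-view pixel (318,186), the farther of the two, and the large tray at (168,190). The bottle is at (400,155) and the label roll at (245,250). I'll zoom in and measure.

```bash
cat > h.py <<'E'
import numpy as np,cv2
from rig import vision
np.set_printoptions(precision=4,suppress=True)
def ray(n,uv):
    c=vision.calibration(n);K=np.array(c["camera_matrix"]);T=np.array(c["pose"])
    uv=np.atleast_2d(uv).astype(float)
    d=np.c_[(uv[:,0]-K[0,2])/K[0,0],-(uv[:,1]-K[1,2])/K[1,1],-np.ones(len(uv))]
    return T[:3,3],d@T[:3,:3].T
def plane(n,uv,z):
    o,d=ray(n,uv); return o+d*((z-o[2])/d[:,2])[:,None]
def cloud(n,depth):
    v,u=np.mgrid[:384,:512]; o,d=ray(n,np.c_[u.ravel(),v.ravel()])
    P=o+d*depth.ravel()[:,None]; P[depth.ravel()<=0]=np.nan
    return P.reshape(384,512,3)
def proj(n,P):
    c=vision.calibration(n);K=np.array(c["camera_matrix"]);T=np.array(c["pose"])
    q=(np.atleast_2d(P)-T[:3,3])@T[:3,:3]
    return np.c_[K[0,0]*q[:,0]/-q[:,2]+K[0,2],K[1,1]*-q[:,1]/-q[:,2]+K[1,2]]
E
python3 - <<'E'
from h import *
t=cv2.imread("pics/top0.png");s=cv2.imread("pics/side0.png")
a=cv2.resize(t[140:240,260:365],None,fx=3.8,fy=3.8,interpolation=cv2.INTER_CUBIC)
b=cv2.resize(t[140:240,120:225],None,fx=3.8,fy=3.8,interpolation=cv2.INTER_CUBIC)
cv2.imwrite("pics/zt.png",np.hstack([a,b]))
a=cv2.resize(s[130:210,235:315],None,fx=5,fy=5,interpolation=cv2.INTER_CUBIC)
b=cv2.resize(s[225:305,172:252],None,fx=5,fy=5,interpolation=cv2.INTER_CUBIC)
cv2.imwrite("pics/zs.png",np.hstack([a,b]))
for n in("top","side"):
    d=np.load(f"pics/{n}0.npy");C=cloud(n,d)
    for nm,z0,z1,c,r in(("scale",.175,.19,None,0.13),("case",.145,.154,None,.13)):
        x0=np.array(plane("top",[318,186],.19)[0])
        m=(C[...,2]>z0)&(C[...,2]<z1)&(np.hypot(C[...,0]-x0[0],C[...,1]-x0[1])<r)
        P=C[m];print(n,nm,m.sum(),P.mean(0) if len(P) else 0,x0, cv2.minAreaRect(P[:,:2].astype(np.float32)) if len(P)>5 else 0)
    x0=plane("top",[168,190],.02)[0]
    m=(C[...,2]>.03)&(C[...,2]<.05)&(np.hypot(C[...,0]-x0[0],C[...,1]-x0[1])<.13)
    P=C[m];print(n,"rim",m.sum(),P.mean(0),cv2.minAreaRect(P[:,:2].astype(np.float32)))
    m=(C[...,2]>.003)&(C[...,2]<.03)&(np.hypot(C[...,0]-x0[0],C[...,1]-x0[1])<.06)
    P=C[m];print(n,"floor",m.sum(),np.median(P,0))
print("other scale",plane("top",[369,298],.19), "roll",plane("top",[245,250],.05))
E
```

```text
top scale 1065 [ 0.545  -0.192   0.1839] [ 0.5366 -0.1901  0.19  ] ((0.5459678173065186, -0.19248877465724945), (0.12860989570617676, 0.13125933706760406), 67.97411346435547)
top case 1882 [ 0.5422 -0.1881  0.1495] [ 0.5366 -0.1901  0.19  ] ((0.5452806949615479, -0.19197577238082886), (0.16834236681461334, 0.14874671399593353), 68.10511779785156)
top rim 592 [0.5383 0.2302 0.0383] ((0.537277340888977, 0.22949761152267456), (0.15075378119945526, 0.15009543299674988), 81.9605484008789)
top floor 1277 [0.5391 0.2286 0.0172]
side scale 414 [ 0.5408 -0.1882  0.1838] [ 0.5366 -0.1901  0.19  ] ((0.5424877405166626, -0.1900656372308731), (0.12866079807281494, 0.13117888569831848), 69.15958404541016)
side case 752 [ 0.536  -0.1741  0.1496] [ 0.5366 -0.1901  0.19  ] ((0.5434750318527222, -0.18913361430168152), (0.1682974398136139, 0.15098971128463745), 66.74162292480469)
side rim 480 [0.5318 0.2344 0.0376] ((0.5340061783790588, 0.23040252923965454), (0.15220105648040771, 0.15302222967147827), 81.8836669921875)
side floor 835 [0.5379 0.2301 0.0169]
other scale [[ 0.2483 -0.3192  0.19  ]] roll [[ 0.3647 -0.0009  0.05  ]]
```

View pics/zt.png

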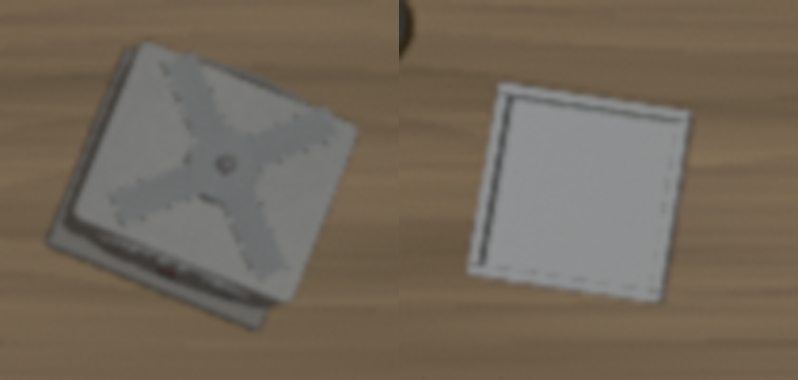

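View pics/zs.png

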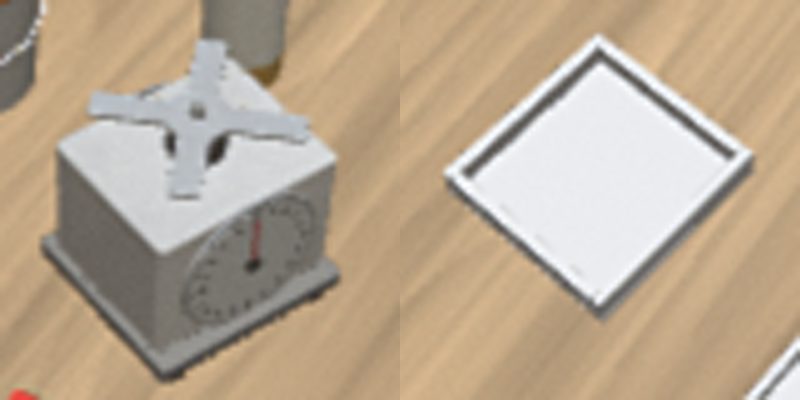

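Run:
```python
from h import *
t=cv2.imread("pics/top0.png",0).astype(float);s=cv2.imread("pics/side0.png",0).astype(float)
print(t[178:190,312:326].astype(int)); print(s[144:160,266:284].astype(int))
pt=plane("top",[318.8,182.8],.192)[0];ps=plane("side",[274,151],.192)[0];print(pt,ps)
# head-plane from depth on both: fit arms via minAreaRect of mask per cam in pixel
print(proj("top",[[.544,-.1915,.196]]),proj("side",[[.544,-.1915,.196]]))
```

```text
[[110 110 110 110 109 110 109 111 110 110 111 111 111 109]
 [109 109 110 110 110 110 109 109 110 110 111 110 110 109]
 [110 109 109 109 109 107 105 102 104 107 110 110 110 111]
 [109 110 110 109 106  95  90  91  93  98 106 110 110 110]
 [110 109 110 108  99  84  85  92  93  94 104 110 110 110]
 [109 110 110 108  98  82  84  92  93  92 103 110 111 109]
 [110 109 109 109 103  89  82  85  89  94 105 109 109 109]
 [110 109 110 110 109 103  91  88  97 104 109 110 110 109]
 [110 110 110 109 111 109 105 103 107 110 110 110 109 110]
 [110 109 110 110 111 110 109 109 110 109 110 109 109 109]
 [108 109 109 110 110 110 109 109 109 110 110 110 109 109]
 [109 110 110 110 110 109 109 109 109 109 109 109 109 108]]
[[172 171 171 176 177 176 156 176 188 187 186 187 184 191 206 211 209 188]
 [171 173 174 177 182 191 197 190 188 188 185 187 185 171 195 209 210 212]
 [169 169 175 184 205 209 201 191 189 188 184 187 196 204 208 210 208 212]
 [144 172 202 208 210 208 197 187 184 185 184 185 188 204 209 207 205 209]
 [190 208 210 210 207 201 201 192 190 188 185 184 183 201 207 204 207 207]
 [193 203 207 20
[... 205 characters left out ...]
89]
 [187 188 187 188 188 188 172 120 109 113 174 192 190 186 185 185 185 186]
 [181 184 187 191 190 190 187 146 120 124 175 189 190 188 188 186 186 186]
 [138 154 175 189 190 189 190 189 191 191 191 187 190 190 187 186 187 187]
 [183 176 152 174 190 190 190 190 190 192 194 191 190 189 182 180 179 181]
 [215 211 140 121 174 188 189 191 190 190 192 193 185 153 125 135 142 145]
 [215 180  98  69 154 186 183 186 187 189 190 160 113  77 115 196 214 190]
 [214 178  91  65 179 192 186 185 188 187 173 111  61  53 120 201 219 214]
 [212 184 100  62 170 191 187 187 190 190 139  75  47  59 155 208 216 213]]
[ 0.5448 -0.1919  0.192 ] [ 0.5424 -0.1914  0.192 ]
[[318.8892 182.9462]] [[273.6906 150.0389]]
```

Pin measures (0.544, -0.1915) in both views within 2.5 mm, and its height is consistent at 184. Tray is at about (0.537, 0.230) with its sides at -8°, and the scale sides are at -22°. Next I push the head.

```bash
cat >> h.py <<'E'
from rig import manip, claw, solver, status
def q(yaw): return [np.cos(yaw/2),np.sin(yaw/2),0,0]
def st(tag=""):
    s=status.state(); print(tag,"t%.2f"%s["time"],"p",s["tcp_pos"],"F",s["force"],"M",s["torque"],"w%.4f"%s["grip_width"]); return s
PIN=np.array([.544,-.1915]); SY=np.radians(68); TR=np.array([.537,.230]); TY=np.radians(82)
E
python3 - <<'E'
from h import *
claw.gripper_to(0.0,60)
manip.move_ptp([*PIN,.40],q(SY)); st("above")
manip.line_to([*PIN,.372],velocity=.1); s=st()
z=.372
f0=s["force"][2]
for z in(.366,.360,.354,.351,.348,.345,.342):
    manip.line_to([*PIN,z],velocity=.06); s=st()
    if s["force"][2]-f0>22: break
E
```

```text
above t2.83 p [ 0.5438 -0.1924  0.4   ] F [-0.2291  0.1854 -0.0244] M [-0.01   -0.0188  0.0044] w-0.0003
 t3.26 p [ 0.5438 -0.1918  0.3714] F [-0.2848 -0.4963 -0.592 ] M [-0.0265  0.0423  0.0201] w0.0000
 t3.51 p [ 0.5446 -0.1919  0.3676] F [-0.4378 -0.6216  5.4358] M [-0.054   0.1431  0.0494] w0.0002
 t3.76 p [ 0.5447 -0.1919  0.3627] F [-1.7016 -0.1307  9.1235] M [0.001  0.3593 0.0282] w0.0003
 t4.01 p [ 0.5448 -0.192   0.3576] F [-3.8544  1.2027 12.1621] M [0.1307 0.5871 0.0475] w0.0004
 t4.26 p [ 0.5448 -0.1919  0.3551] F [-3.5631  0.6461 14.437 ] M [ 0.143   0.7072 -0.034 ] w-0.0000
 t4.51 p [ 0.5449 -0.192   0.3541] F [-7.6862  2.4149 19.6189] M [ 0.4444  1.239  -0.0141] w-0.0004
 t4.76 p [ 0.545  -0.192   0.3539] F [-11.0945   3.9261  30.0321] M [ 0.7327  2.039  -0.0457] w0.0003
```

Stem stop reached: contact at TCP z 0.369, stopped at 0.354 with the force climbing. Releasing the head now, then grasping the tray.

```bash
python3 - <<'E'
from h import *
manip.line_to([*PIN,.40],velocity=.15); manip.dwell(.15); st("up")
p,d=vision.grab_frame("side");C=cloud("side",d)
m=(abs(C[...,2]-.18)<.02)&(np.hypot(C[...,0]-.543,C[...,1]+.19)<.06)&(np.hypot(C[...,0]-.543,C[...,1]+.19)>.035)
print("head z",np.nanmedian(C[m][:,2]))
claw.gripper_to(.045)
n=np.array([np.cos(TY-np.pi/2),np.sin(TY-np.pi/2)])
g=TR-.071*n; print(g)
manip.move_ptp([*g,.26],q(TY)); st()
manip.line_to([*g,.197],velocity=.1); st("down")
claw.gripper_to(0,110); st("grip")
for n_ in("top","side"):
    p,d=vision.grab_frame(n_);cv2.imwrite(f"pics/{n_}1.png",p)
E
python3 - <<'E'
import cv2,numpy as np
t=cv2.imread("pics/top1.png");s=cv2.imread("pics/side1.png")
a=cv2.resize(t[130:260,110:240],(400,400));b=cv2.resize(s[200:330,150:280],(400,400));cv2.imwrite("pics/z1.png",np.hstack([a,b]))
E
```

```text
up t5.42 p [ 0.5434 -0.1912  0.3976] F [-0.246  -0.3779 -0.0051] M [-0.0556  0.0217  0.0292] w0.0001
head z 0.1839577073275499
[0.4667 0.2399]
 t7.66 p [0.4675 0.2393 0.2606] F [ 0.5913 -0.5749 -0.4951] M [ 0.0226  0.0075 -0.0121] w0.0449
down t8.44 p [0.4671 0.2399 0.1973] F [0.608  0.5379 0.4809] M [ 0.0081 -0.0274  0.0528] w0.0451
grip t8.88 p [0.4669 0.2401 0.1981] F [-2.0783 -0.1939  6.0711] M [-0.0685  0.4316 -0.0777] w0.0046
```

View pics/z1.png

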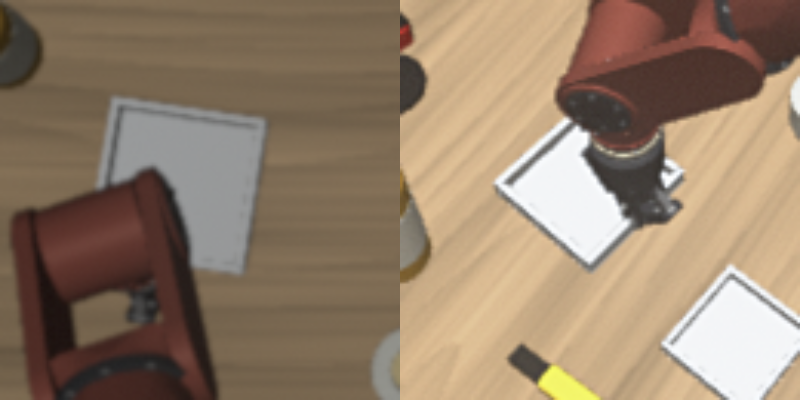

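Fingers are on the near rim, seen in the side view. The width reads 4.6 mm instead of 8 mm, so I'll re-check it and lift gently.

Run:
```python
from h import *
st()
s=status.state();p=s["tcp_pos"]
manip.line_to([.467,.240,.215],velocity=.06); st("lift")
manip.line_to([.467,.240,.30],velocity=.12);st("lift2")
for n_ in("top","side"):
    p,d=vision.grab_frame(n_);cv2.imwrite(f"pics/{n_}2.png",p);np.save(f"pics/{n_}2.npy",d)
    C=cloud(n_,d)
    m=(C[...,2]>.085)&(C[...,2]<.155)&(np.hypot(C[...,0]-.537,C[...,1]-.23)<.06)
    P=C[m]; A=np.c_[P[:,:2]-[.537,.23],np.ones(len(P))]
    # robust floor fit
    k=np.linalg.lstsq(A,P[:,2],rcond=None)[0]
    for i in range(5):
        r=abs(A@k-P[:,2]); g=r<.004; k=np.linalg.lstsq(A[g],P[g,2],rcond=None)[0]
    print(n_,len(P),g.sum(),"slope,z",k)
t=cv2.imread("pics/top2.png");s=cv2.imread("pics/side2.png")
a=cv2.resize(t[110:260,90:240],(400,400));b=cv2.resize(s[170:320,150:300],(400,400));cv2.imwrite("pics/z2.png",np.hstack([a,b]))
```

```text
t8.98 p [0.4669 0.2401 0.1981] F [-2.1459 -0.7271  5.4164] M [-0.073   0.4501 -0.0242] w0.0047
lift t9.43 p [0.467  0.24   0.2153] F [-0.3666  0.465  -3.9901] M [ 0.066   0.2116 -0.0003] w0.0050
lift2 t10.29 p [0.4665 0.2398 0.2991] F [ 0.5061 -0.3452 -5.0156] M [0.0523 0.2576 0.003 ] w0.0046
top 970 837 slope,z [-0.0172  0.0028  0.1168]
side 599 576 slope,z [-0.0151  0.0089  0.1162]
```

View pics/z2.png

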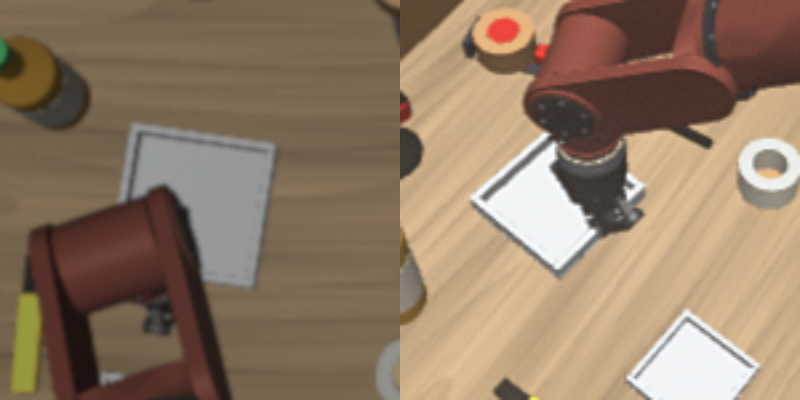

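```bash
cat >> h.py <<'E'
def meas(name,z_o,c0,yaw,save=None):
    """tray held: rim-top points; extents in tray frame"""
    p,d=vision.grab_frame(name)
    if save: cv2.imwrite(save,p)
    C=cloud(name,d); zr=z_o+.039
    m=(abs(C[...,2]-zr)<.005)&(np.hypot(C[...,0]-c0[0],C[...,1]-c0[1])<.12)
    a=yaw-np.pi/2; n=np.array([np.cos(a),np.sin(a)]); w=np.array([-n[1],n[0]])
    P=C[m][:,:2]-c0; x=P@n; y=P@w
    # walls: far(+n), +w, -w
    out={}
    for k,u,v in(("n+",x,y),("w+",y,x),("w-",-y,x)):
        g=(abs(u-.071)<.008)&(abs(v)<.06)
        if g.sum()>8: out[k]=(np.polyfit(v[g],u[g],1)[0],np.median(u[g])-.071,np.percentile(u[g],[3,97]),int(g.sum()))
    fm=(abs(C[...,2]-z_o-.017)<.012)&(np.hypot(C[...,0]-c0[0],C[...,1]-c0[1])<.055)
    F=C[fm]; k=np.linalg.lstsq(np.c_[F[:,:2]-c0,np.ones(len(F))],F[:,2],rcond=None)[0] if len(F)>20 else None
    print(name,out,"rim z",np.median(C[m][:,2]),"floor fit",k); return out
def tool(c,yaw): 
    a=yaw-np.pi/2; return np.array(c)-.071*np.array([np.cos(a),np.sin(a)])
E
python3 - <<'E'
from h import *
T=tool(PIN,SY);print(T)
manip.move_ptp([*T,.425],q(SY)); s=st("over")
zo=s["tcp_pos"][2]-.199
for n in("top","side"): meas(n,zo,PIN,SY,f"pics/{n}3.png")
t=cv2.imread("pics/top3.png");s=cv2.imread("pics/side3.png")
a=cv2.resize(t[100:260,250:410],(400,400));b=cv2.resize(s[70:230,200:360],(400,400));cv2.imwrite("pics/z3.png",np.hstack([a,b]))
E
```

```text
[ 0.4782 -0.1649]
over t11.96 p [ 0.4782 -0.1641  0.4243] F [-0.1273  0.5617 -2.8903] M [ 0.0821  0.198  -0.0224] w0.0048
top {'n+': (np.float64(-0.0023821483748929875), np.float64(0.0013399202990428266), array([0.068 , 0.0766]), 157), 'w+': (np.float64(0.003300480676538309), np.float64(0.0012929804933717731), array([0.0684, 0.0761]), 156), 'w-': (np.float64(0.016024175114789513), np.float64(-0.0019566390370391318), array([0.0653, 0.0732]), 51)} rim z 0.26363178150684474 floor fit [0.0068 0.0096 0.2417]
side {'n+': (np.float64(0.00726286930255914), np.float64(-0.0024595003912467606), array([0.0636, 0.0739]), 59), 'w+': (np.float64(0.0024261622201683358), np.float64(0.002545879564393061), array([0.0681, 0.0768]), 69)} rim z 0.26341757893892526 floor fit [-0.0227  0.0066  0.242 ]
```

View pics/z3.png

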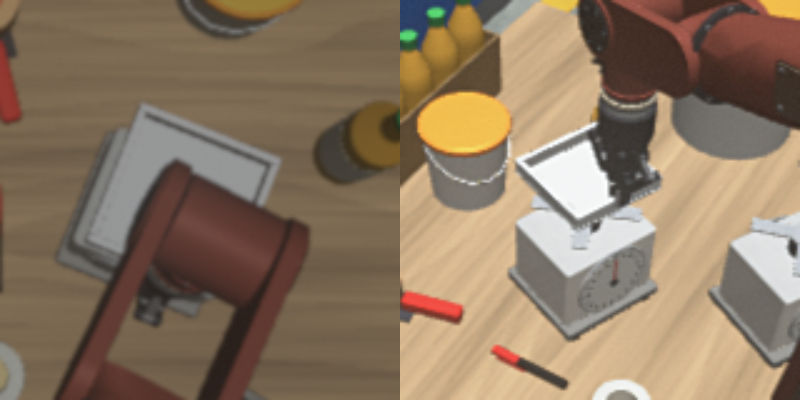

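The tray is square to the case (side slopes under 0.02) and level. Relative to the pin in the same cameras it sits about 2 mm off along +w, so I'll correct that and lower with force feedback.

Run:
```python
from h import *
w=np.array([.3746,.9272])
c=PIN-.002*w; T=tool(c,SY)
manip.line_to([*T,.402],velocity=.1); manip.dwell(.1); s=st(); f0=s["force"][2]
for z in(.399,.397,.395,.393,.391,.389,.387,.385,.383):
    manip.line_to([*T,z],velocity=.04); s=st()
    if s["force"][2]-f0>6: break
```

```text
t12.54 p [ 0.4777 -0.1667  0.4023] F [ 0.2925 -0.7981 -2.7783] M [ 0.0967  0.165  -0.0196] w0.0047
 t12.79 p [ 0.4774 -0.1668  0.3991] F [ 0.2926  0.1186 -3.5516] M [0.1107 0.2232 0.0385] w0.0046
 t13.04 p [ 0.4773 -0.1667  0.3969] F [ 0.3563  0.0715 -4.5506] M [0.0997 0.245  0.0233] w0.0049
 t13.29 p [ 0.4773 -0.1667  0.3948] F [ 0.5798  0.247  -3.26  ] M [ 0.1163  0.2319 -0.0055] w0.0048
 t13.54 p [ 0.4774 -0.1667  0.3928] F [ 0.5459 -0.2923 -4.0938] M [0.1126 0.2087 0.0019] w0.0048
 t13.79 p [ 0.4773 -0.1667  0.3908] F [ 0.0028  0.4342 -2.8515] M [ 0.1145  0.2663 -0.0065] w0.0052
 t14.04 p [ 0.4773 -0.1667  0.3888] F [-0.8331  0.4177 -3.4308] M [0.1198 0.272  0.0114] w0.0048
 t14.29 p [ 0.4773 -0.1667  0.3868] F [ 0.4487  0.1358 -3.7658] M [ 0.1059  0.1803 -0.0342] w0.0049
 t14.54 p [ 0.4774 -0.1667  0.3848] F [ 0.4263 -0.4572 -3.9588] M [0.0743 0.2279 0.0275] w0.0051
 t14.79 p [ 0.4775 -0.1668  0.3832] F [-0.078  -0.019  -3.3233] M [0.0626 0.112  0.0005] w0.0047
```

No contact at the tip height, so the socket went straight over the pin. Next I lower until the feet bear.

Run:
```python
from h import *
c=PIN-.002*np.array([.3746,.9272]); T=tool(c,SY)
for z in(.3815,.380,.3785,.377):
    manip.line_to([*T,z],velocity=.04); s=st()
    if s["force"][2]>1: break
manip.dwell(.3); s=st()
zo=s["tcp_pos"][2]-.1998
for n in("top","side"): meas(n,zo,PIN,SY,f"pics/{n}4.png")
t=cv2.imread("pics/top4.png");s=cv2.imread("pics/side4.png")
a=cv2.resize(t[100:260,250:410],(400,400));b=cv2.resize(s[90:210,210:330],(400,400),interpolation=cv2.INTER_CUBIC);cv2.imwrite("pics/z4.png",np.hstack([a,b]))
```

```text
t15.04 p [ 0.4776 -0.1668  0.3821] F [-0.3744  0.211  -0.2245] M [ 0.0904  0.1326 -0.0401] w0.0049
 t15.29 p [ 0.4776 -0.1668  0.3806] F [-1.9538  0.2837  2.6056] M [0.0588 0.2264 0.0582] w0.0046
 t15.59 p [ 0.4776 -0.1668  0.3803] F [-1.2999 -0.3617  2.6862] M [0.0695 0.1318 0.0043] w0.0046
top {'n+': (np.float64(0.0018130717533094845), np.float64(0.0013677297744671274), array([0.0689, 0.0772]), 156), 'w+': (np.float64(0.0023569391915557424), np.float64(-0.0016728247222021764), array([0.0656, 0.0732]), 135), 'w-': (np.float64(0.009223876453239712), np.float64(0.0012244483498953518), array([0.0686, 0.0765]), 47)} rim z 0.2206806581948203 floor fit [ 0.0052 -0.0069  0.1993]
side {'n+': (np.float64(-0.004214600726029206), np.float64(-0.002265587614361797), array([0.0645, 0.0736]), 73), 'w+': (np.float64(0.001567075021962669), np.float64(-0.001093870607720912), array([0.0647, 0.0743]), 76)} rim z 0.22015788042185136 floor fit [-0.0006  0.004   0.1991]
```

View pics/z4.png

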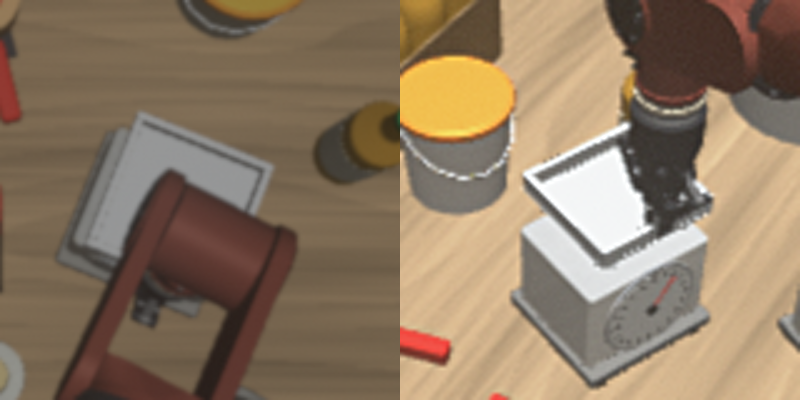

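The floor is at 0.199 m, so the origin is at 0.182 and the tray is level. With only about 6 N on the head, that means seated with the head 2 mm down; stuck on the tip it would need about 13 N. Now I release the rim, check, and press at the floor centre.

Run:
```python
from h import *
c=PIN-.002*np.array([.3746,.9272]); T=tool(c,SY)
claw.gripper_to(.03); st("open")
manip.line_to([*T,.45],velocity=.12); st("up")
for n in("top","side"): meas(n,.184,PIN,SY,f"pics/{n}5.png")
claw.gripper_to(0,60)
C=PIN
manip.line_to([*C,.40],velocity=.12)
manip.line_to([*C,.378],velocity=.08); s=st("near")
t=cv2.imread("pics/top5.png");s=cv2.imread("pics/side5.png")
a=cv2.resize(t[100:260,250:410],(400,400));b=cv2.resize(s[90:210,210:330],(400,400),interpolation=cv2.INTER_CUBIC);cv2.imwrite("pics/z5.png",np.hstack([a,b]))
```

```text
open t16.06 p [ 0.4774 -0.1667  0.3797] F [ 0.3432 -0.0746  0.382 ] M [-0.0244  0.0257  0.0131] w0.0302
up t16.79 p [ 0.4772 -0.1666  0.4493] F [-0.9036 -0.6092  0.4835] M [-0.0105 -0.0273 -0.0083] w0.0301
top {'n+': (np.float64(-0.0036671893739561603), np.float64(0.0016051976350153901), array([0.069, 0.077]), 154), 'w+': (np.float64(0.00016975078226268516), np.float64(-0.0016453726225193616), array([0.0655, 0.0731]), 144), 'w-': (np.float64(-0.07444890475286389), np.float64(0.0014124656580574435), array([0.0686, 0.0754]), 25)} rim z 0.2228096315385375 floor fit [-0.004  -0.008   0.2011]
side {'n+': (np.float64(-0.009757531160662301), np.float64(-0.0030627443698056506), array([0.0642, 0.0749]), 66), 'w+': (np.float64(-0.006132821995976888), np.float64(-0.0008467756554179778), array([0.0652, 0.0735]), 66), 'w-': (np.float64(-0.03210085575496698), np.float64(5.0413896196907504e-05), array([0.0677, 0.0773]), 16)} rim z 0.22253507616903634 floor fit [0.0026 0.001  0.2007]
near t18.59 p [ 0.5435 -0.1913  0.3769] F [-0.0925 -0.0727  0.0264] M [-0.0037  0.0251 -0.0488] w0.0002
```

View pics/z5.png

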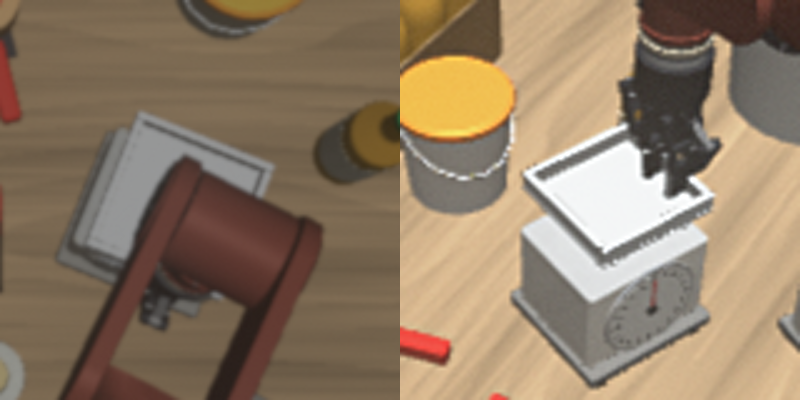

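Released, the floor sits at 0.201 m (origin 0.184, exactly seated), level and square. Now the final press.

Run:
```python
from h import *
for z in(.372,.366,.361,.357,.354,.351,.349,.347,.345):
    manip.line_to([*PIN,z],velocity=.05); s=st()
    if s["force"][2]>22: break
manip.dwell(.5); s=st("held")
for n in("top","side"): meas(n,.169,PIN,SY,f"pics/{n}6.png")
t=cv2.imread("pics/top6.png");s=cv2.imread("pics/side6.png")
b=cv2.resize(s[90:210,210:330],(400,400),interpolation=cv2.INTER_CUBIC);cv2.imwrite("pics/z6.png",np.hstack([cv2.resize(t,(400,400)),b]))
```

```text
t18.86 p [ 0.5443 -0.1917  0.3726] F [ 0.3755 -0.5086  2.9275] M [-0.0116 -0.0751  0.0144] w0.0002
 t19.12 p [ 0.5444 -0.1917  0.3673] F [0.8476 0.5241 5.4276] M [0.0377 0.0461 0.0287] w-0.0000
 t19.38 p [ 0.5445 -0.1917  0.363 ] F [-0.3461  0.6705  8.4451] M [0.1718 0.2635 0.009 ] w0.0004
 t19.62 p [ 0.5445 -0.1917  0.3599] F [-2.2873  1.0682 10.912 ] M [0.2092 0.4407 0.0259] w-0.0001
 t19.88 p [ 0.5446 -0.1917  0.3594] F [-7.4308  3.5107 20.3395] M [ 0.5148  1.1369 -0.0188] w0.0001
 t20.12 p [ 0.5447 -0.1917  0.3593] F [-11.5935   5.3014  30.0429] M [ 0.9179  1.9671 -0.04  ] w0.0000
held t20.62 p [ 0.5447 -0.1917  0.3593] F [-11.1204   5.1311  30.6831] M [ 0.8973  2.0083 -0.0444] w-0.0001
top {'n+': (np.float64(0.035072155654447434), np.float64(0.0020037297411189675), array([0.0699, 0.0769]), 23), 'w+': (np.float64(-0.0019169251127854152), np.float64(-0.001612955640569777), array([0.0655, 0.0732]), 134), 'w-': (np.float64(-0.0011540647052538104), np.float64(0.0010366448555126362), array([0.0684, 0.0766]), 88)} rim z 0.20748909880973598 floor fit [-0.0003 -0.0046  0.1861]
side {'n+': (np.float64(-0.013966828784040663), np.float64(-0.0013814734749110907), array([0.0636, 0.0762]), 48), 'w+': (np.float64(-0.0003856274073945175), np.float64(-0.001403072726828894), array([0.0651, 0.0742]), 61), 'w-': (np.float64(0.004498274904584097), np.float64(0.0009384682138073863), array([0.0673, 0.0762]), 49)} rim z 0.20694594307786618 floor fit [-0.0036  0.0041  0.1861]
```

View pics/z6.png

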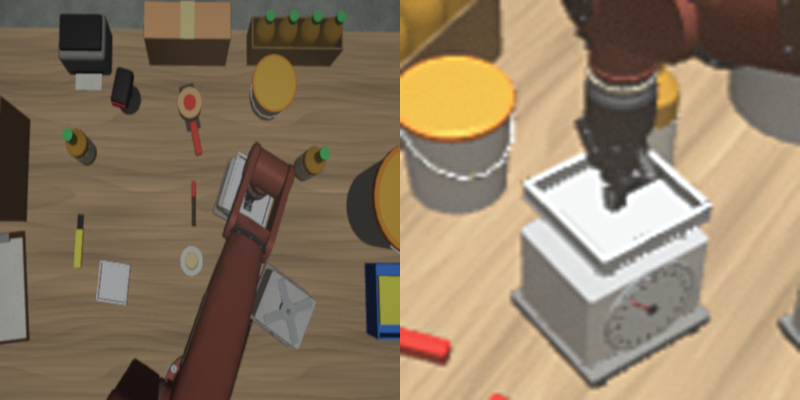

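The head is at its stop: floor 0.186 m, 15 mm below rest, held steady with 30 N, level and square. The other objects look unmoved. Handing in.

Run:
```python
from h import *
from rig import order
st(); order.sign_off()
```

```text
t20.73 p [ 0.5447 -0.1917  0.3593] F [-10.6072   4.4489  31.2616] M [0.8617 2.0248 0.0036] w0.0002
the job is handed in; nothing more can be done
```

The tray is seated on the scale, and I handed the job in at 20.7 s with the arm still pressing it down at the stop.

- **Bare head:** I pushed it down with closed fingers from TCP height 0.369 m to 0.354 m, where the force rose sharply at the stop. I then let it spring back, and the camera read the head at 0.184 m, its rest height.
- **Placing the tray:** I gripped the near rim and squared the tray to the case. The cameras showed it about 2 mm off the pin, so I corrected that before lowering. The socket went straight over the pin, so no searching was needed.
- **Final press:** After I let go, the floor measured 0.201 m, which is fully seated. I then pressed at the floor's centre.

**Last checks:** The floor was at 0.186 m, 15 mm below rest, which is the stop. The tilt was under 0.01 rad, and the best-seen sides were square to within about 0.005 rad. The push was steady at about 31 N, and the other objects look unmoved in the pictures, which I did not measure.

**Disagreements:**
- The two cameras differed by 2–4 mm on the tray's position, about the calibration error.
- The gripper read 4.6–5 mm on the 8 mm rim, though the hold stayed firm.
- A few side angles taken from partly hidden edges were noisy, up to 0.07 rad.

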